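# Draw a white batten out of a hooded prop bin

### The job

In this prop store, first clear the mouth of the plywood bin: take out the gold cup that stands in it and set it, without dropping it, upright inside the white tub, then leave it there. Then take the white batten out of the bin, tilting it so that its free end comes up over the far wall while the rest slides out from under the hood, and finish with the gripper still holding the whole batten still in the air, at least 5 cm higher than the top of the bin and touching nothing else. Leave the other props on the table where they are.

Things in the scene. Friction and masses are not known exactly. Their poses are not given: they have to be found in the camera images.
- bin: fixed plywood bin, 261 x 166 mm. Origin: at table height, mid-width, straight below the free edge of its hood. x axis: along its length from hood to mouth, roughly away from the robot; y across, z up. Walls 8 mm thick, floor top (grey felt) at z 8 mm; inside x -120 to 125, y -75 to 75 mm. A fixed hood board covers x -128 to 0, full width: underside at z 68, top at z 76 mm, the highest part
- mouth (a point): middle of the bin's open mouth (bin x 62, z 70 mm). The mouth, open above, spans bin x 0 (hood's edge) to 125 mm (far wall). Its side walls are 50 mm high; the far wall, bin x 125 to 133, is 70 mm high, so the batten cannot come out level
- batten: white painted batten 220 x 20 x 20 mm, about 80 g, loose, small pink label on top. Origin at its centre, x axis the long one. Starts flat on the bin's floor, x along the bin's x within 0.05 rad, near bin y -22 mm, its centre 3 mm behind to 13 mm beyond the hood's edge: the near half is hidden under the hood, the far half lies in the mouth
- batten_near (a point): centre of the batten's end face under the hood (batten x -110 mm)
- batten_far (a point): centre of the batten's end face in the mouth (batten x +110 mm)
- cup: gold hollow round cup, open upwards, slightly conical: 48 mm across at the foot, 56 mm at the rim, 90 mm high, wall 3 mm, about 80 g. Origin: centre of its underside, z up. Starts upright on the bin's floor in the mouth, on the batten's +y side, its rim 98 mm above the table
- tub: white hollow tub of the same form, larger, open upwards, loose on the table left or right of the bin: 68 mm across at the foot, 76 mm at the rim, 60 mm high, wall 3 mm, 250 g; inner floor 5 mm above its underside, 62 mm across. Origin: centre of its underside, z up. With the cup seated, the cup's rim stands 95 mm above the table
- plinth: bystander: white block 60 x 60 x 90 mm standing on the table, on the other side of the bin from the tub. Origin: centre of its underside
- tin: bystander: round gold lidded tin, 74 mm across, 50 mm high, on the table to the left nearer the robot. Origin: centre of its underside
- pink_box: bystander: pale pink box 70 x 50 x 50 mm on the table to the right nearer the robot. Origin: centre of its underside

How it is judged:
By the outcome, as a careful person would: the job done as asked, in the order asked, and still so for the second after the job is handed in, while the arm keeps its last pose, push and grip.
It also fails if it takes over 58 s, if anything falls off the work surface, if the arm or the gripper's body presses on something with over 40 N, if the wrist force passes 120 N, or if a joint passes its speed limit or range.

### The arm

A 6-joint arm with a two-finger parallel gripper is mounted at the origin on the work surface. World frame = base frame: x ahead of the robot, y to its left, z up, the work surface at z = 0. Lengths are in m, angles in degrees, forces in N, time in s.
With the tool pointing down it reaches from about 0.35 to 0.875 m from the base axis. Payload 4.2 kg.
Tool frame: the origin (TCP) lies midway between the tips of the shut fingers; the grasp point (between the pads) lies r.grasp_offset behind it (r.grasp_offset is the distance from the TCP to the grasp point, in m); z points along the fingers, y is the direction in which the jaws open and shut (so a half turn about z gives the same grasp; the last joint's range is limited). The gripper opens to 87 mm and grips with 3 to 60 N. Pads are 19 mm wide; open, the fingers measure 117 mm over their backs; the gripper's body (75 mm by 190 mm) begins 51 mm behind the grasp point.
Start: joints at [-60.814, 22.042, 0.453, 0, -68.411, -14.817], TCP at [0.155, -0.605, 0.223] pointing down, gripper open.
Joint ranges: [-179.83, 179.83], [-69.29, 118.12], [-61.27, 80.66], [-181.25, 117.63], [-171.15, -9.14], [-177.46, 177.46]. Speed limits (degrees/s): [159.86, 159.86, 180, 180, 180, 180].

### API

Orientations are given as a 3x3 rotation matrix whose columns are the frame's x, y, z axes.
In Python, from station import sense, optics, r gives the robot as it stands. The module is installed in compiled form; this text tells all that it offers.
- The arm moves only by the tool servo_tool, never from a script. Its argument "deltas" is a list of rows, each an object with "slide": the shift along the tool's x, y, z in units of 25 mm (1.0 is 25 mm), a list of three; "spin": the turn about the tool's z in units of 8 degrees (1.0 is 8 degrees). A call has 1 to 10 rows; each row shifts and turns the pose as measured when the row begins, along the tool's axes as they then stand; what a row does not reach is not made up. A row lasts 1/10 s, in which the tool goes at most 50 mm and 8.59 degrees, less where a joint would pass 70% of its speed; a pose out of reach is approached as far as the arm can. A call is refused whole if a number of a shift passes 1 or a number of a turn 1, either way. A call with a gripper value outside its range is refused whole. "gripper" is the closure in counts, from 0 (fully open) to 255 (shut), set as the call begins (left out, the last holds). The fingers move at their own pace and stop on an object; the grip force is fixed at half the most. Time passes only in rows, so rows that do not move let the fingers close. It gives the time, the measured TCP pose, the force and the opening at its end, in the units of the state.
- sense(): the state, without advancing time (a new reading comes with each control period).
- optics.capture(name): name is "scene" or "top"; returns a dict with "frame" (384x512x3 uint8, red, green, blue), "camera_matrix" (3x3 intrinsics, pixels), "eye" and "rotation" of the camera in the world. Camera axes: x right, y down, z forward; pixel columns grow to the right and rows downward; lengths in m; the calibration is good to about 2 mm. A picture is of the moment at which its call begins. There is no depth.
- r.finish_job(): hands the job in, once; it reports no verdict.
The state is a dict: "time_s": time; "joints": joint angles; "joint_velocities": joint speeds; "effort": joint torques, N m; "tcp_pos": TCP position; "ee_rot": TCP orientation; "wrist_force": force on the tool from outside, world axes, zero at the start; "moment": the same for the moment, N m; "gripper_width": opening from 0.0 (shut) to 1.0 (fully open).
Only numpy, scipy, OpenCV 4.12 (cv2) and the standard library are available. Lean on these libraries where they do the work, as an engineer would, in place of code of your own. Each camera call takes 0.05 s, during which the arm holds its last target.

## Working session

There is one attempt and no reset: what is moved stays moved. The work goes in short steps, Python scripts to look and compute and a tool call to move; the robot and the scene stay as the last step left them, time stands still between calls to the robot, and variables do not carry over. Pictures are saved under pics/ and viewed, and the job is handed in when it is done.

Besides the shell and the picture viewer there is one more tool, called after "Emit:" as name(argument=value, ...), one argument or row to a line, values as JSON. servo_tool: Moves the arm, as the interface text tells. Its arguments: {"type":"object","properties":{"deltas":{"type":"array"},"gripper":{"type":"number"}},"required":["deltas"]}

```bash
mkdir -p pics; python3 - <<'E'
from station import sense, optics, r
import cv2, pickle
d={}
for n in ("scene","top"):
    c=optics.capture(n); d[n]=c
    cv2.imwrite(f"pics/{n}0.png",cv2.cvtColor(c["frame"],cv2.COLOR_RGB2BGR))
    print(n,c["camera_matrix"],c["eye"],c["rotation"])
pickle.dump(d,open("cap0.pkl","wb"))
s=sense();print(s, r.grasp_offset)
E
```

```text
scene [[386.91022382   0.         248.22239928]
 [  0.         386.91022382 182.72531178]
 [  0.           0.           1.        ]] [1.06831817 0.10942102 0.93607201] [[-0.19213731  0.80688147 -0.55859247]
 [ 0.98135242  0.15476026 -0.11400303]
 [-0.00553901 -0.57008031 -0.8215703 ]]
top [[448.05015181   0.         261.47214567]
 [  0.         448.05015181 197.00999896]
 [  0.           0.           1.        ]] [0.37808798 0.00921148 1.20367292] [[-0.02999493 -0.99561493  0.08860708]
 [-0.99954937  0.02977359 -0.00381895]
 [ 0.00116405 -0.0886817  -0.99605934]]
{'time_s': 0.1, 'joints': array([-6.08119095e+01,  2.20847278e+01,  3.86849562e-01, -2.30275485e-02,
       -6.84100720e+01, -1.48181519e+01]), 'joint_velocities': array([-0.10213119, -0.05371818,  0.13696767,  0.08256583,  0.02122504,
       -0.01031782]), 'effort': array([-7.25987848e-04, -3.91689885e+01,  1.87935287e+01,  4.23192322e+00,
        1.34330380e-02, -7.44675822e-05]), 'tcp_pos': array([ 0.15500331, -0.60492141,  0.22158688]), 'ee_rot': array([[-9.68750252e-01, -2.48037495e-01, -5.92556775e-04],
       [-2.48038173e-01,  9.68748536e-01,  1.82707614e-03],
       [ 1.20855118e-04,  1.91695717e-03, -9.99998155e-01]]), 'wrist_force': array([-0.31011544,  1.21343157, -0.13764533]), 'moment': array([-0.04587266, -0.01170218, -0.00548266]), 'gripper_width': 1.001518022945917} 0.0187
```

View pics/scene0.png

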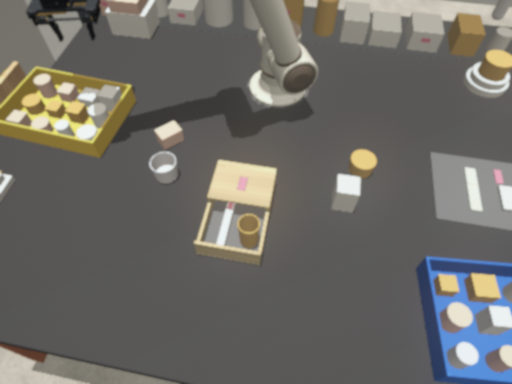

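View pics/top0.png

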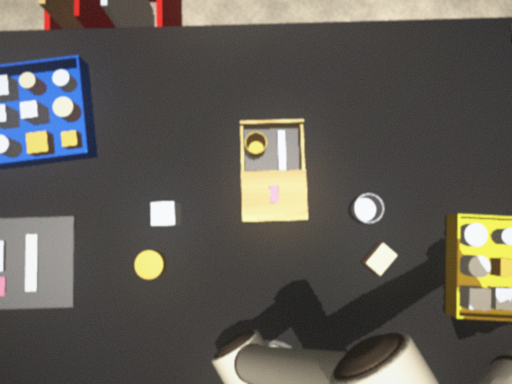

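```bash
python3 - <<'E'
import cv2
t=cv2.imread("pics/top0.png"); s=cv2.imread("pics/scene0.png")
cv2.imwrite("pics/t_bin.png",cv2.resize(t[110:230,230:400],None,fx=4.5,fy=4.5,interpolation=cv2.INTER_CUBIC))
cv2.imwrite("pics/s_bin.png",cv2.resize(s[140:270,140:290],None,fx=4.5,fy=4.5,interpolation=cv2.INTER_CUBIC))
E
```

```text
(no output)
```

View pics/t_bin.png

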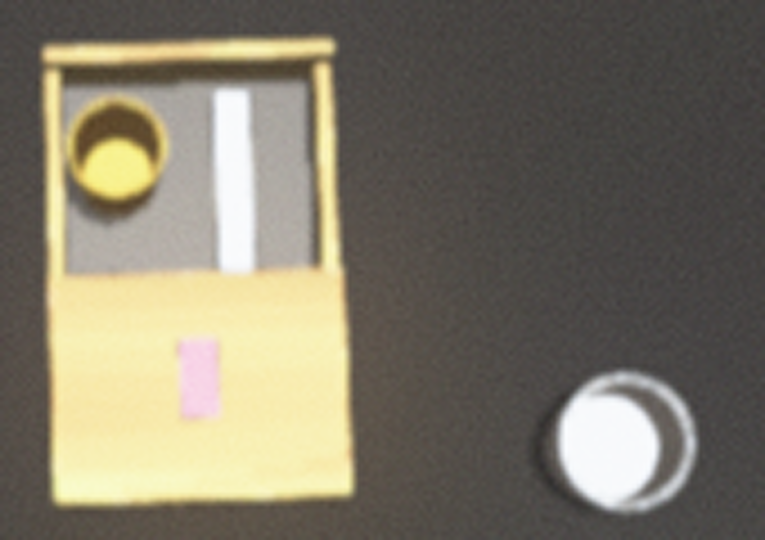

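View pics/s_bin.png

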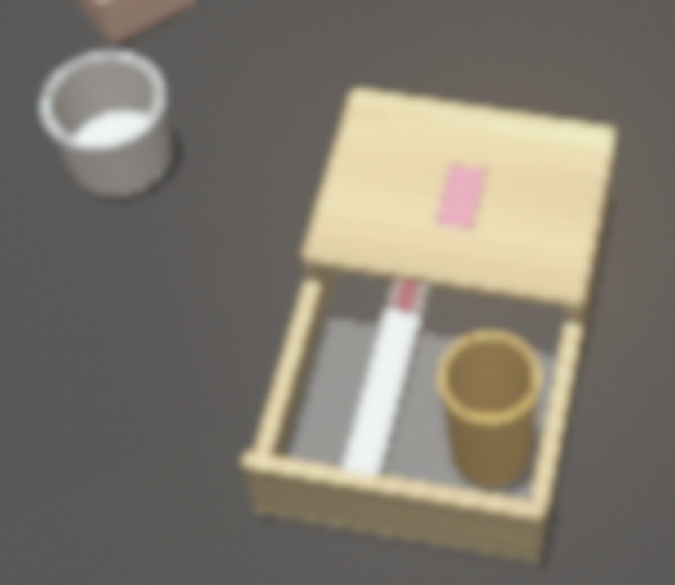

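```bash
cat > h.py <<'E'
import numpy as np,pickle
def ray(c,u,v):
    K=np.array(c["camera_matrix"]);R=np.array(c["rotation"])
    d=R@np.linalg.solve(K,[u,v,1.]);return np.array(c["eye"]),d
def atz(c,u,v,z):
    e,d=ray(c,u,v);return e+d*(z-e[2])/d[2]
def crop(p,off,f=4.5): return [(p[0]+.5)/f-.5+off[0],(p[1]+.5)/f-.5+off[1]]
E
python3 - <<'E'
from h import *
np.set_printoptions(precision=4,suppress=True)
d=pickle.load(open("cap0.pkl","rb"))
T=dict(nl=(56,502,76),nr=(352,494,76),el=(50,272,76),er=(343,270,76),fl=(43,45,70),fr=(335,38,70),cup=(117,149,98),tub=(626,443,60),bfar=(231,89,28),bmid=(236,272,28))
S=dict(nl=(615,125,76),nr=(352,88,76),el=(582,303,76),er=(303,260,76),fl=(543,517,70),fr=(243,460,70),cup=(490,377,98),tub=(103,99,60),b1=(362,471,28),b2=(408,283,28))
P={}
for n,D,off in(("top",T,(230,110)),("scene",S,(140,140))):
    P[n]={k:atz(d[n],*crop(v,off),v[2]/1000) for k,v in D.items()}
    for k,v in P[n].items(): print(n,k,v)
# fit bin pose per camera
B=dict(nl=(-.128,.083),nr=(-.128,-.083),el=(0,.083),er=(0,-.083),fl=(.133,.083),fr=(.133,-.083))
from scipy.optimize import least_squares
for n in("top","scene",None):
    def f(p):
        c,s=np.cos(p[2]),np.sin(p[2]);R=np.array([[c,-s],[s,c]])
        return np.concatenate([R@np.array(B[k])+p[:2]-P[m][k][:2] for m in P if n in(m,None) for k in B])
    o=least_squares(f,[.5,0,0]);print(n,o.x,o.fun.reshape(-1,2)*1000)
p=o.x;c,s=np.cos(p[2]),np.sin(p[2]);R=np.array([[c,-s],[s,c]])
for m in P:
    for k in P[m]: print(m,k,(R.T@(P[m][k][:2]-p[:2]))*1000)
E
```

```text
top nl [0.4189 0.0555 0.076 ]
top nr [ 0.4184 -0.11    0.076 ]
top el [0.5487 0.0555 0.076 ]
top er [ 0.5449 -0.1099  0.076 ]
top fl [0.681  0.0564 0.07  ]
top fr [ 0.6801 -0.1111  0.07  ]
top cup [0.6133 0.0156 0.098 ]
top tub [ 0.4433 -0.2685  0.06  ]
top bfar [ 0.6623 -0.0527  0.028 ]
top bmid [ 0.5527 -0.0519  0.028 ]
scene nl [0.4179 0.0567 0.076 ]
scene nr [ 0.4202 -0.1099  0.076 ]
scene el [0.5484 0.0575 0.076 ]
scene er [ 0.5503 -0.1078  0.076 ]
scene fl [0.6809 0.0583 0.07  ]
scene fr [ 0.6789 -0.1089  0.07  ]
scene cup [0.6177 0.0172 0.098 ]
scene tub [ 0.4466 -0.2678  0.06  ]
scene b1 [ 0.6538 -0.0507  0.028 ]
scene b2 [ 0.5254 -0.0525  0.028 ]
top [ 0.547  -0.0273 -0.0042] [[ 0.4618  0.7598]
 [ 0.2478  0.2872]
 [-1.3243  0.2249]
 [ 1.766  -0.3838]
 [-0.6634 -1.1953]
 [-0.4879  0.3073]]
scene [ 0.5478 -0.0257  0.0046] [[ 1.4729  0.0004]
 [-0.0344  0.5867]
 [-1.0385 -0.1947]
 [-2.1205 -0.8499]
 [-0.5191 -0.3936]
 [ 2.2396  0.8511]]
None [ 0.5474 -0.0265  0.0002] [[ 0.4686  0.9832]
 [ 0.9904  0.5091]
 [-1.3164  1.0156]
 [ 2.5098  0.4055]
 [-0.6543  0.185 ]
 [ 0.257   1.6861]
 [ 1.4643 -0.2202]
 [-0.7803  0.3644]
 [-1.0458 -0.9838]
 [-2.865  -1.6409]
 [-0.5249 -1.7735]
 [ 1.4965 -0.5306]]
top nl [-128.4688   82.0169]
top nr [-128.9905  -83.5089]
top el [ 1.3162 81.9841]
top er [ -2.5099 -83.405 ]
top fl [133.6543  82.8149]
top fr [132.7426 -84.6861]
top cup [65.9423 42.0089]
top tub [-104.1614 -242.028 ]
top bfar [114.9301 -26.2599]
top bmid [  5.2925 -25.4703]
scene nl [-129.4642   83.2205]
scene nr [-127.2198  -83.3645]
scene el [ 1.046  83.9836]
scene er [  2.8654 -81.3597]
scene fl [133.5252  84.7734]
scene fr [131.5036 -82.4691]
scene cup [70.3509 43.6242]
scene tub [-100.7974 -241.3573]
scene b1 [106.4119 -24.2848]
scene b2 [-21.9686 -25.9832]
```

Emit:
servo_tool(
  deltas=[
    {"slide": [0, 0, 0], "spin": 0.9},
    {"slide": [0, 0, 0], "spin": 0.9},
    {"slide": [-0.74, 1, 0], "spin": 0},
    {"slide": [-0.74, 1, 0], "spin": 0},
    {"slide": [-0.74, 1, 0], "spin": 0},
    {"slide": [-0.74, 1, 0], "spin": 0},
    {"slide": [-0.74, 1, 0], "spin": 0},
    {"slide": [-0.74, 1, 0], "spin": 0},
    {"slide": [-0.74, 1, 0], "spin": 0},
    {"slide": [-0.74, 1, 0], "spin": 0},
  ],
  gripper=0,
)

```text
time_s: 1.1
tcp_pos: [0.3069, -0.3996, 0.2157]
ee_rot: [[-1.0, 0.02, -0.007], [0.02, 1.0, 0.012], [0.007, 0.012, -1.0]]
wrist_force: [1.2, 1.5, 0.1]
gripper_width: 1.002
```

Emit:
servo_tool(
  deltas=[
    {"slide": [-0.74, 1, 0], "spin": 0.15},
    {"slide": [-0.74, 1, 0], "spin": 0},
    {"slide": [-0.74, 1, 0], "spin": 0},
    {"slide": [-0.74, 1, 0], "spin": 0},
    {"slide": [-0.74, 1, 0], "spin": 0},
    {"slide": [-0.74, 1, 0], "spin": 0},
    {"slide": [-0.74, 1, 0], "spin": 0},
    {"slide": [-0.74, 1, 0], "spin": 0},
    {"slide": [-0.74, 1, 0], "spin": 0},
    {"slide": [-0.74, 1, 0], "spin": 0},
  ],
)

```text
time_s: 2.1
tcp_pos: [0.5055, -0.1442, 0.2143]
ee_rot: [[-0.999, 0.042, -0.013], [0.042, 0.999, 0.016], [0.013, 0.015, -1.0]]
wrist_force: [0.0, -0.7, -1.0]
gripper_width: 1.0
```

Emit:
servo_tool(
  deltas=[
    {"slide": [-0.74, 1, 0], "spin": 0},
    {"slide": [-0.74, 1, 0], "spin": 0},
    {"slide": [-0.74, 1, 0], "spin": 0},
    {"slide": [-0.74, 1, 0], "spin": 0},
    {"slide": [-0.5, 0.5, 0], "spin": 0},
    {"slide": [0, 0, 0], "spin": 0},
  ],
)

```text
time_s: 2.7
tcp_pos: [0.6, -0.027, 0.2112]
ee_rot: [[-0.999, 0.038, -0.018], [0.038, 0.999, 0.016], [0.019, 0.016, -1.0]]
wrist_force: [-0.5, -0.3, -0.8]
gripper_width: 0.998
```

Emit:
servo_tool(
  deltas=[
    {"slide": [-0.3, 0.6, 0.7], "spin": -0.27},
    {"slide": [-0.3, 0.6, 0.7], "spin": 0},
    {"slide": [0, 0.5, 0.7], "spin": 0},
    {"slide": [0, 0, 0.7], "spin": 0},
    {"slide": [0, 0, 0], "spin": 0},
  ],
)

```text
time_s: 3.2
tcp_pos: [0.6117, 0.0155, 0.1383]
ee_rot: [[-1.0, 0.001, -0.022], [0.001, 1.0, 0.016], [0.022, 0.016, -1.0]]
wrist_force: [-0.3, 0.7, -0.3]
gripper_width: 1.0
```

```bash
cat > look.py <<'E'
import sys,cv2,pickle
from station import sense, optics, r
# look.py tag x0 y0 x1 y1(top) x0 y0 x1 y1(scene)
tag=sys.argv[1];b=list(map(int,sys.argv[2:]))
import numpy as np
ims=[];d={}
for i,n in enumerate(("top","scene")):
    q=b[4*i:4*i+4]
    if not q or q[2]==0: continue
    c=optics.capture(n);d[n]=c
    f=cv2.cvtColor(c["frame"],cv2.COLOR_RGB2BGR)[q[1]:q[3],q[0]:q[2]]
    cv2.imwrite(f"pics/{tag}_{n}.png",cv2.resize(f,None,fx=4,fy=4,interpolation=cv2.INTER_CUBIC))
pickle.dump(d,open(f"cap_{tag}.pkl","wb"))
np.set_printoptions(precision=4,suppress=True)
s=sense();print(s["tcp_pos"],s["ee_rot"].tolist(),s["gripper_width"],s["wrist_force"],s["joints"])
E
python3 look.py a 0 0 0 0 150 130 300 270
```

```text
[0.6128 0.0155 0.1399] [[-0.9998110356495211, 0.000887743209585558, -0.019419189103188506], [0.0005803792871697765, 0.9998745647403402, 0.01582775869154995], [0.019430804237462337, 0.015813497314280146, -0.9996861393204252]] 1.000809742163259 [ 0.5546 -0.4453 -0.2352] [  15.9438   25.2714   -6.4768   -1.3728  -59.0801 -105.2719]
```

View scene.

View pics/a_scene.png

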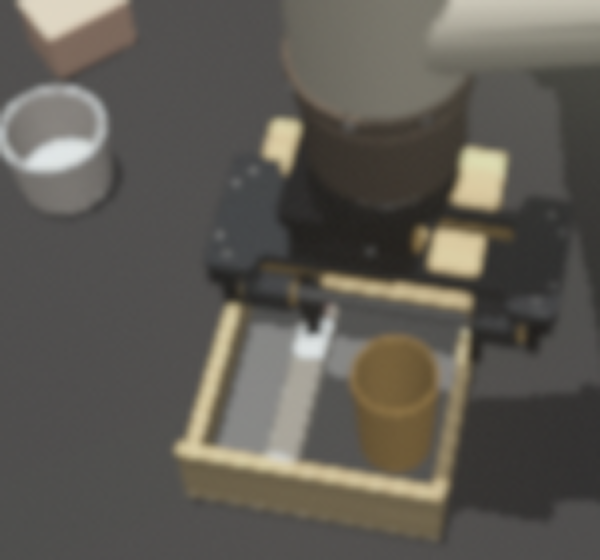

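Emit:
servo_tool(
  deltas=[
    {"slide": [-0.12, 0, 0.6], "spin": 0},
    {"slide": [-0.04, 0, 0.6], "spin": 0},
    {"slide": [-0.04, 0, 0.6], "spin": 0},
    {"slide": [0, 0, 0.5], "spin": 0},
    {"slide": [0, 0, 0.3], "spin": 0},
    {"slide": [0, 0, 0.1], "spin": 0},
  ],
)

```text
time_s: 3.85
tcp_pos: [0.6193, 0.0142, 0.0725]
ee_rot: [[-1.0, 0.004, -0.011], [0.004, 1.0, 0.017], [0.011, 0.017, -1.0]]
wrist_force: [-0.1, -0.6, -0.3]
gripper_width: 0.999
```

Emit:
servo_tool(
  deltas=[
    {"slide": [0.12, 0.1, 0.05], "spin": 0},
    {"slide": [0, 0, 0], "spin": 0},
  ],
)

```text
time_s: 4.05
tcp_pos: [0.6163, 0.0168, 0.0714]
ee_rot: [[-1.0, 0.004, -0.011], [0.004, 1.0, 0.017], [0.011, 0.017, -1.0]]
wrist_force: [0.3, -0.5, -0.3]
gripper_width: 1.0
```

Emit:
servo_tool(
  deltas=[
    {"slide": [0, 0, 0], "spin": 0},
    {"slide": [0, 0, 0], "spin": 0},
    {"slide": [0, 0, 0], "spin": 0},
    {"slide": [0, 0, 0], "spin": 0},
    {"slide": [0, 0, 0], "spin": 0},
    {"slide": [0, 0, 0], "spin": 0},
  ],
  gripper=255,
)

```text
time_s: 4.65
tcp_pos: [0.6174, 0.0173, 0.0736]
ee_rot: [[-1.0, 0.003, -0.006], [0.003, 1.0, 0.018], [0.007, 0.018, -1.0]]
wrist_force: [-0.2, 0.0, -0.0]
gripper_width: 0.633
```

Emit:
servo_tool(
  deltas=[
    {"slide": [0, 0, -0.4], "spin": 0},
    {"slide": [0, 0, -0.6], "spin": 0},
    {"slide": [0, 0, -0.8], "spin": 0},
    {"slide": [0, 0, -0.8], "spin": 0},
    {"slide": [0, 0, -0.8], "spin": 0},
    {"slide": [0, 0, -0.8], "spin": 0},
    {"slide": [0, 0, -0.3], "spin": 0},
  ],
)

```text
time_s: 5.35
tcp_pos: [0.6169, 0.0146, 0.1913]
ee_rot: [[-1.0, 0.004, -0.011], [0.003, 1.0, 0.017], [0.011, 0.017, -1.0]]
wrist_force: [0.5, -0.1, -0.9]
gripper_width: 0.638
```

```bash
python3 look.py b 220 90 400 230 150 100 300 250
```

```text
[0.6165 0.0147 0.19  ] [[-0.9999194293014253, 0.003935195796725525, -0.012068518531833664], [0.0037274700517074895, 0.999845350428672, 0.01718665741730035], [0.01213428500264446, 0.017140287634910198, -0.9997794605148013]] 0.6326489725103391 [-0.2497  0.0575 -0.6445] [  15.799    22.9173   -2.5465   -1.2539  -64.9388 -105.4834]
```

View pics/b_scene.png

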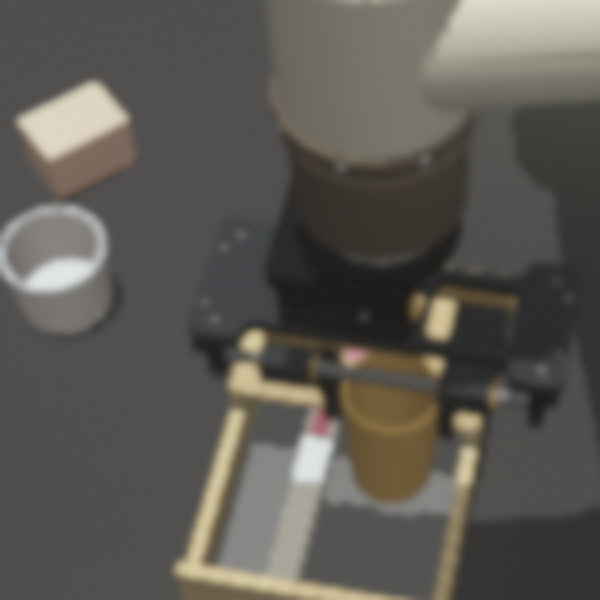

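Emit:
servo_tool(
  deltas=[
    {"slide": [0.25, -0.4, 0], "spin": 0},
    {"slide": [0.45, -0.75, 0], "spin": 0},
    {"slide": [0.55, -0.9, 0], "spin": 0},
    {"slide": [0.55, -0.9, 0], "spin": 0},
    {"slide": [0.55, -0.9, 0], "spin": 0},
    {"slide": [0.55, -0.9, 0], "spin": 0},
    {"slide": [0.55, -0.9, 0], "spin": 0},
    {"slide": [0.55, -0.9, 0], "spin": 0},
    {"slide": [0.55, -0.9, 0], "spin": 0},
    {"slide": [0.55, -0.9, 0], "spin": 0},
  ],
)

```text
time_s: 6.45
tcp_pos: [0.4665, -0.2078, 0.1775]
ee_rot: [[-0.999, 0.006, -0.039], [0.006, 1.0, 0.018], [0.039, 0.018, -0.999]]
wrist_force: [-0.0, 0.8, -1.5]
gripper_width: 0.636
```

Emit:
servo_tool(
  deltas=[
    {"slide": [0.55, -0.9, 0], "spin": 0},
    {"slide": [0.55, -0.9, 0], "spin": 0},
    {"slide": [0.4, -0.6, 0], "spin": 0},
    {"slide": [0.2, -0.3, 0], "spin": 0},
    {"slide": [0, 0, 0], "spin": 0},
  ],
)

```text
time_s: 6.95
tcp_pos: [0.409, -0.2816, 0.1735]
ee_rot: [[-0.999, 0.016, -0.051], [0.015, 1.0, 0.022], [0.051, 0.021, -0.998]]
wrist_force: [0.3, -0.3, -1.3]
gripper_width: 0.635
```

Emit:
servo_tool(
  deltas=[
    {"slide": [-0.5, 0.2, 0], "spin": 0},
    {"slide": [-0.5, 0.2, 0], "spin": 0},
    {"slide": [-0.4, 0.1, 0], "spin": 0},
    {"slide": [0, 0, 0], "spin": 0},
    {"slide": [0, 0, 0], "spin": 0},
  ],
)

```text
time_s: 7.45
tcp_pos: [0.4481, -0.2667, 0.1708]
ee_rot: [[-0.999, 0.013, -0.051], [0.012, 1.0, 0.023], [0.052, 0.022, -0.998]]
wrist_force: [-0.2, -0.7, -1.2]
gripper_width: 0.634
```

```bash
python3 look.py c 320 140 450 260 110 100 240 230
```

```text
[ 0.4477 -0.267   0.1709] [[-0.9985958961916761, 0.0135992445142845, -0.05119860015453105], [0.012458457457424939, 0.9996684207814917, 0.022535202018621282], [0.05148808548513314, 0.02186570467374067, -0.9984342081540456]] 0.6407391588670664 [ 0.5809 -0.3318 -0.9093] [-13.3199  16.2329 -15.9232  -0.6639 -60.9993 -77.0894]
```

View pics/c_scene.png

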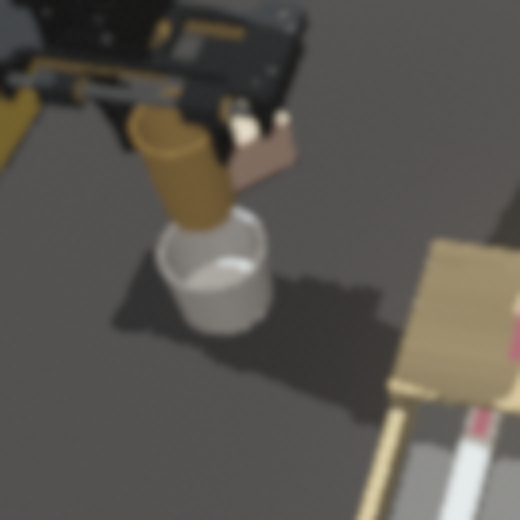

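View pics/c_top.png

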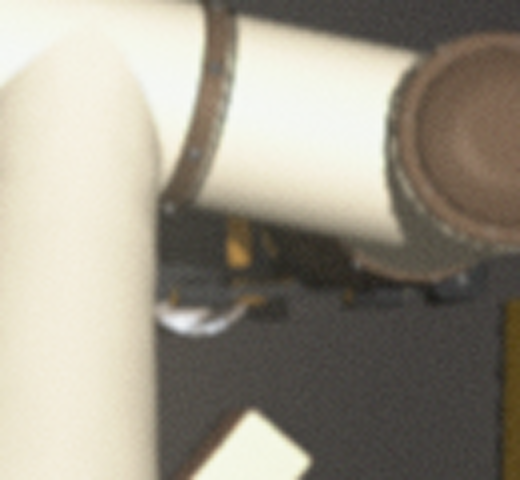

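```bash
python3 - <<'E'
from h import *
d=pickle.load(open("cap_c.pkl","rb"))["scene"]
def proj(c,p):
    q=c["rotation"].T@(np.array(p)-c["eye"]);q=c["camera_matrix"]@q;return q[:2]/q[2]
for p in [(.4444,-.2655,.1054),(.4475,-.267,.195),(.445,-.268,.06)]:
    print((proj(d,p)-[110,100])*4+1.5)
E
```

```text
[203.48214973 205.70138051]
[173.09083057 120.51221657]
[212.01962831 246.13966796]
```

Emit:
servo_tool(
  deltas=[
    {"slide": [-0.03, 0, 0.5], "spin": 0},
    {"slide": [-0.03, 0, 0.5], "spin": 0},
    {"slide": [-0.03, 0, 0.5], "spin": 0},
    {"slide": [-0.03, 0, 0.5], "spin": 0},
    {"slide": [-0.03, 0, 0.5], "spin": 0},
    {"slide": [-0.03, 0, 0.4], "spin": 0},
    {"slide": [0, 0, 0], "spin": 0},
  ],
)

```text
time_s: 8.25
tcp_pos: [0.4452, -0.2649, 0.0917]
ee_rot: [[-0.998, 0.016, -0.054], [0.015, 1.0, 0.024], [0.054, 0.024, -0.998]]
wrist_force: [-0.9, 0.7, -1.3]
gripper_width: 0.635
```

Emit:
servo_tool(
  deltas=[
    {"slide": [-0.16, -0.2, 0], "spin": 0},
    {"slide": [0, 0, 0.3], "spin": 0},
    {"slide": [-0.03, 0, 0.3], "spin": 0},
    {"slide": [0, 0, 0], "spin": 0},
  ],
)

```text
time_s: 8.65
tcp_pos: [0.4501, -0.2707, 0.076]
ee_rot: [[-0.999, 0.016, -0.052], [0.015, 1.0, 0.023], [0.052, 0.023, -0.998]]
wrist_force: [-0.4, -0.4, -2.0]
gripper_width: 0.63
```

Emit:
servo_tool(
  deltas=[
    {"slide": [0.03, 0, 0.12], "spin": 0},
    {"slide": [0, 0, 0.06], "spin": 0},
  ],
)

```text
time_s: 8.85
tcp_pos: [0.4493, -0.2706, 0.0714]
ee_rot: [[-0.999, 0.016, -0.051], [0.015, 1.0, 0.023], [0.051, 0.022, -0.998]]
wrist_force: [-0.3, -0.4, -1.7]
gripper_width: 0.634
```

Emit:
servo_tool(
  deltas=[
    {"slide": [0, 0, 0.08], "spin": 0},
    {"slide": [0, 0, 0], "spin": 0},
  ],
)

```text
time_s: 9.05
tcp_pos: [0.4496, -0.271, 0.0715]
ee_rot: [[-0.999, 0.015, -0.05], [0.014, 1.0, 0.022], [0.051, 0.021, -0.998]]
wrist_force: [0.0, -0.4, -0.6]
gripper_width: 0.634
```

```bash
python3 look.py d 0 0 0 0 110 100 240 230
```

```text
[ 0.4497 -0.271   0.0714] [[-0.9986390701671269, 0.014683272542297216, -0.050044071009311186], [0.013605996166115866, 0.999669771055825, 0.021799672142541502], [0.05034763553598116, 0.021089104880086314, -0.9985090711912901]] 0.6368415808053923 [ 0.2557  0.0535 -1.7428] [-13.6807  23.2702 -22.1984  -0.7249 -47.6167 -76.6273]
```

View pics/d_scene.png

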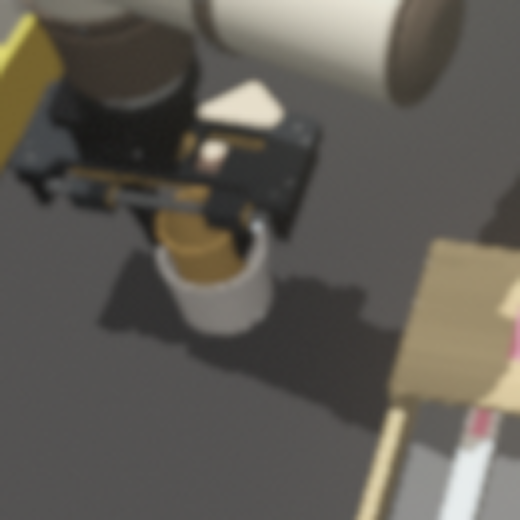

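Emit:
servo_tool(
  deltas=[
    {"slide": [0, 0, 0.12], "spin": 0},
  ],
)

```text
time_s: 9.2
tcp_pos: [0.4499, -0.2714, 0.0707]
ee_rot: [[-0.999, 0.013, -0.05], [0.012, 1.0, 0.02], [0.05, 0.02, -0.999]]
wrist_force: [-6.0, 3.0, 24.0]
gripper_width: 0.635
```

Emit:
servo_tool(
  deltas=[
    {"slide": [0, 0, 0.12], "spin": 0},
  ],
)

```text
time_s: 9.3
tcp_pos: [0.45, -0.2715, 0.0707]
ee_rot: [[-0.999, 0.011, -0.05], [0.01, 1.0, 0.019], [0.05, 0.019, -0.999]]
wrist_force: [-5.2, 5.9, 22.1]
gripper_width: 0.635
```

Emit:
servo_tool(
  deltas=[
    {"slide": [0, 0, 0], "spin": 0},
  ],
)

```text
time_s: 9.4
tcp_pos: [0.4504, -0.2715, 0.0718]
ee_rot: [[-0.999, 0.011, -0.048], [0.01, 1.0, 0.019], [0.048, 0.018, -0.999]]
wrist_force: [-0.2, -0.5, -1.6]
gripper_width: 0.634
```

Emit:
servo_tool(
  deltas=[
    {"slide": [0, 0, 0], "spin": 0},
    {"slide": [0, 0, 0], "spin": 0},
    {"slide": [0, 0, 0], "spin": 0},
    {"slide": [0, 0, 0], "spin": 0},
    {"slide": [0, 0, 0], "spin": 0},
  ],
  gripper=0,
)

```text
time_s: 9.9
tcp_pos: [0.4505, -0.2716, 0.0709]
ee_rot: [[-0.999, 0.011, -0.048], [0.01, 1.0, 0.019], [0.048, 0.018, -0.999]]
wrist_force: [-0.3, 0.2, -0.4]
gripper_width: 0.969
```

```bash
python3 look.py e 0 0 0 0 110 100 240 230
```

```text
[ 0.4505 -0.2715  0.0709] [[-0.9987719318424841, 0.011111274497807145, -0.04828216795739728], [0.010212717161928285, 0.9997707737818078, 0.0188175529731062], [0.04848018741509137, 0.01830135161018396, -0.998656463433466]] 0.981004663183702 [ 0.2939 -0.3132 -0.568 ] [-13.6373  23.3079 -22.2987  -0.5379 -47.3386 -76.5994]
```

View pics/e_scene.png

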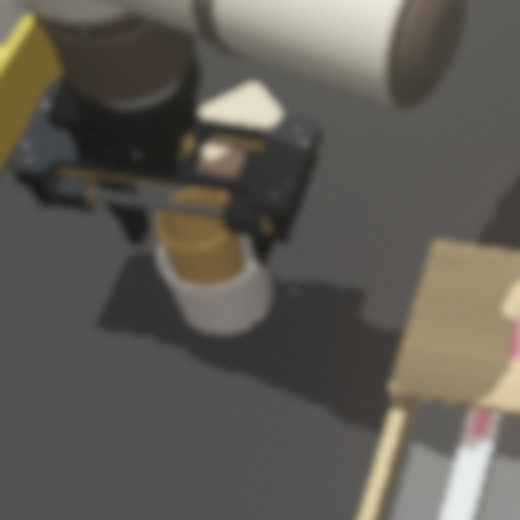

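Emit:
servo_tool(
  deltas=[
    {"slide": [0, 0, -0.3], "spin": 0},
    {"slide": [0, 0, -0.6], "spin": 0},
    {"slide": [0, 0, -0.8], "spin": 0},
    {"slide": [0, 0, -0.8], "spin": 0},
    {"slide": [0, 0, -0.8], "spin": 0},
    {"slide": [0, 0, -0.5], "spin": 0},
    {"slide": [0, 0, 0], "spin": 0},
  ],
)

```text
time_s: 10.65
tcp_pos: [0.4552, -0.2738, 0.1715]
ee_rot: [[-0.999, 0.011, -0.049], [0.01, 1.0, 0.018], [0.049, 0.018, -0.999]]
wrist_force: [0.1, 0.4, 0.1]
gripper_width: 1.0
```

```bash
python3 look.py f 0 0 0 0 110 100 240 230
```

```text
[ 0.4547 -0.2735  0.1705] [[-0.9986683267127786, 0.011293335416801715, -0.05033918747717552], [0.010348315248035476, 0.9997660367643918, 0.018994317675238192], [0.05054191915851538, 0.018448097668437306, -0.9985515420348565]] 0.9977272690855813 [ 0.3284 -0.9202 -0.218 ] [-13.7257  17.0487 -14.8889  -0.4258 -61.1246 -76.6792]
```

View pics/f_scene.png

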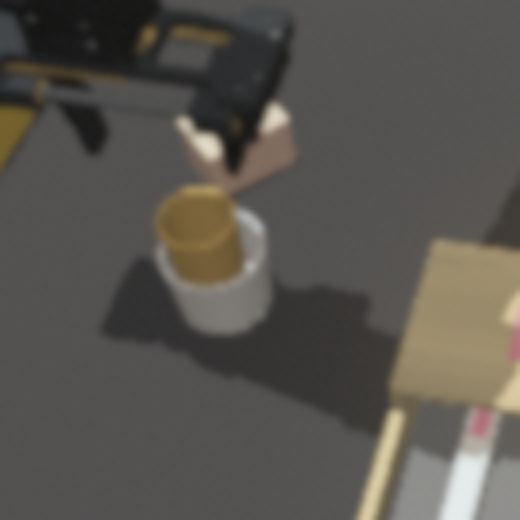

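Emit:
servo_tool(
  deltas=[
    {"slide": [-0.4, 0.5, 0], "spin": 0},
    {"slide": [-0.7, 0.85, 0], "spin": 0},
    {"slide": [-0.7, 0.85, 0], "spin": 0},
    {"slide": [-0.7, 0.85, 0], "spin": 0},
    {"slide": [-0.7, 0.85, 0], "spin": 0},
    {"slide": [-0.7, 0.85, 0], "spin": 0},
    {"slide": [-0.7, 0.85, 0], "spin": 0},
    {"slide": [-0.7, 0.85, 0], "spin": 0},
    {"slide": [-0.7, 0.85, 0], "spin": 0},
    {"slide": [-0.4, 0.4, 0], "spin": 0},
  ],
  gripper=120,
)

```text
time_s: 11.7
tcp_pos: [0.6193, -0.0694, 0.1542]
ee_rot: [[-0.998, 0.014, -0.068], [0.013, 1.0, 0.022], [0.069, 0.021, -0.997]]
wrist_force: [-0.5, 0.3, -1.2]
gripper_width: 0.533
```

Emit:
servo_tool(
  deltas=[
    {"slide": [0, 0, 0], "spin": 0},
  ],
)

```text
time_s: 11.8
tcp_pos: [0.6199, -0.0676, 0.1527]
ee_rot: [[-0.997, 0.012, -0.07], [0.011, 1.0, 0.021], [0.07, 0.021, -0.997]]
wrist_force: [-0.2, 0.4, 0.6]
gripper_width: 0.53
```

```bash
python3 look.py g 340 160 420 240 120 120 280 270; python3 - <<'E'
from h import *
def proj(c,p):
    q=c["rotation"].T@(np.array(p)-c["eye"]);q=c["camera_matrix"]@q;return q[:2]/q[2]
d=pickle.load(open("cap_g.pkl","rb"))
for p in [(.4465,-.269,.095),(.445,-.268,.06)]:
    print((proj(d["scene"],p)-[120,120])*4+1.5,(proj(d["top"],p)-[340,160])*4+1.5)
E
```

```text
[ 0.6186 -0.0691  0.1531] [[-0.9974034721747428, 0.013897938576774634, -0.07066230251756025], [0.01240332969885772, 0.9996909071142339, 0.02154640678863499], [0.07093991194065896, 0.020614013108468252, -0.9972675625715576]] 0.5289671109678737 [-0.3639  0.0511 -0.0558] [  7.5945  26.9665  -1.4275  -1.9336 -65.473  -97.4869]
[160.59317387 136.74575113] [130.41812249 184.89227584]
[172.01962831 166.13966796] [115.43921471 191.05636348]
```

View pics/g_scene.png

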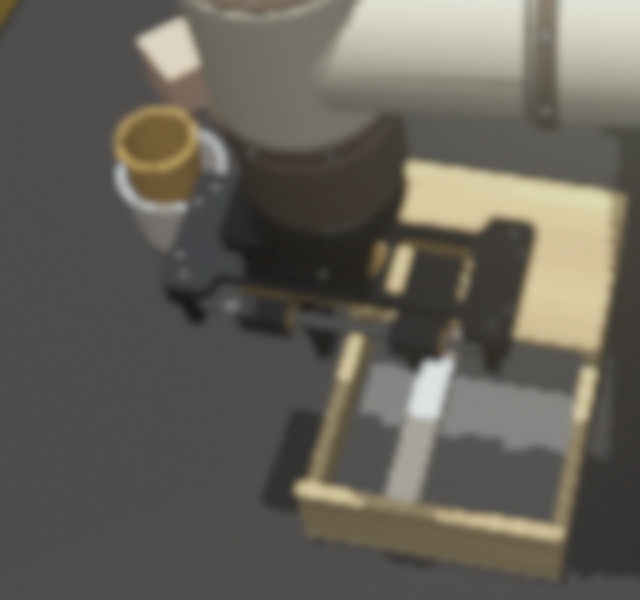

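View pics/g_top.png

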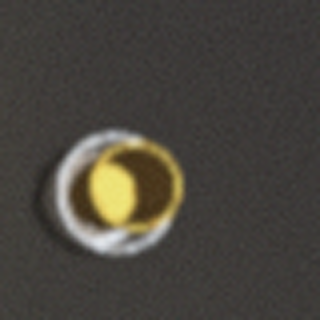

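```bash
python3 - <<'E'
from h import *
d=pickle.load(open("cap_g.pkl","rb"))
a=ray(d["scene"],*crop((157,139),(120,120),4));b=ray(d["top"],*crop((138,187),(340,160),4))
for z in(.085,.095):print(atz(d["scene"],*crop((157,139),(120,120),4),z),atz(d["top"],*crop((138,187),(340,160),4),z))
A=np.array([a[1],-b[1]]).T;t=np.linalg.lstsq(A,b[0]-a[0],rcond=None)[0];print(a[0]+t[0]*a[1],b[0]+t[1]*b[1])
t=d["top"]["frame"][160:240,340:420];import cv2
cv2.imwrite("pics/g2.png",cv2.resize(cv2.cvtColor(t,cv2.COLOR_RGB2BGR),None,fx=8,fy=8,interpolation=cv2.INTER_CUBIC)[200:560,0:440])
E
```

```text
[ 0.44154002 -0.2753415   0.085     ] [ 0.44565492 -0.27618386  0.085     ]
[ 0.4489046  -0.27082058  0.095     ] [ 0.44505093 -0.27363267  0.095     ]
[ 0.44494371 -0.27325207  0.0896217 ] [ 0.44534903 -0.27489181  0.09006451]
```

View pics/g2.png

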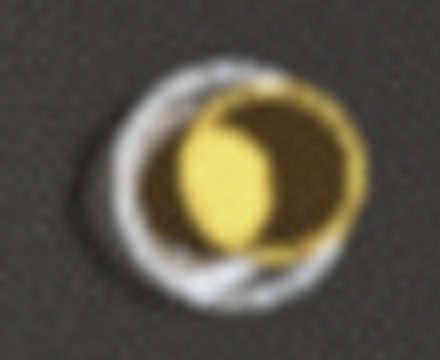

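Emit:
servo_tool(
  deltas=[
    {"slide": [-0.5, 0.3, 0.4], "spin": 0},
    {"slide": [-0.4, 0.2, 0.6], "spin": 0},
    {"slide": [-0.1, 0, 0.6], "spin": 0},
    {"slide": [-0.05, 0, 0.6], "spin": 0},
    {"slide": [0, 0, 0.4], "spin": 0},
    {"slide": [0, 0, 0], "spin": 0},
  ],
)

```text
time_s: 12.5
tcp_pos: [0.6397, -0.0582, 0.0802]
ee_rot: [[-0.997, 0.02, -0.074], [0.019, 1.0, 0.022], [0.074, 0.021, -0.997]]
wrist_force: [-0.2, -0.7, -0.6]
gripper_width: 0.526
```

```bash
python3 look.py h 230 100 330 230 160 130 280 270
```

```text
[ 0.6409 -0.0582  0.0821] [[-0.9973114146960691, 0.019451953873731276, -0.07065099863002276], [0.01794649464194777, 0.9995994909163906, 0.02188106692461634], [0.07104833176783108, 0.02055430004128652, -0.9972610768012662]] 0.5293242471400921 [0.1515 0.3935 0.0405] [  8.287   32.7045  -2.5343  -2.1373 -58.6087 -98.1853]
```

View pics/h_scene.png

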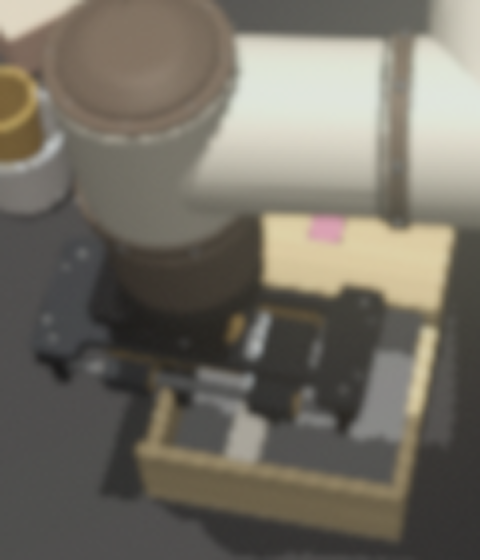

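Emit:
servo_tool(
  deltas=[
    {"slide": [-0.1, 0.18, 0.3], "spin": -0.13},
    {"slide": [0, 0, 0.6], "spin": 0},
    {"slide": [0, 0, 0.6], "spin": 0},
    {"slide": [0, 0, 0.5], "spin": 0},
    {"slide": [0, 0, 0.3], "spin": 0},
    {"slide": [0, 0, 0], "spin": 0},
  ],
)

```text
time_s: 13.2
tcp_pos: [0.6434, -0.0511, 0.0258]
ee_rot: [[-0.998, -0.003, -0.061], [-0.005, 1.0, 0.023], [0.061, 0.023, -0.998]]
wrist_force: [-0.4, 0.6, -0.1]
gripper_width: 0.526
```

Emit:
servo_tool(
  deltas=[
    {"slide": [0.1, 0, 0.3], "spin": 0},
    {"slide": [0.05, 0, 0.2], "spin": 0},
    {"slide": [0, 0, 0], "spin": 0},
  ],
)

```text
time_s: 13.5
tcp_pos: [0.6394, -0.0507, 0.0137]
ee_rot: [[-0.998, -0.004, -0.058], [-0.005, 1.0, 0.023], [0.058, 0.023, -0.998]]
wrist_force: [0.2, 0.1, -0.1]
gripper_width: 0.527
```

Emit:
servo_tool(
  deltas=[
    {"slide": [0, 0, 0.12], "spin": 0},
    {"slide": [0, 0, 0], "spin": 0},
  ],
)

```text
time_s: 13.7
tcp_pos: [0.6395, -0.0507, 0.0109]
ee_rot: [[-0.998, -0.004, -0.057], [-0.005, 1.0, 0.023], [0.057, 0.023, -0.998]]
wrist_force: [0.5, -0.0, -0.2]
gripper_width: 0.527
```

Emit:
servo_tool(
  deltas=[
    {"slide": [0, 0, 0], "spin": 0},
    {"slide": [0, 0, 0], "spin": 0},
    {"slide": [0, 0, 0], "spin": 0},
    {"slide": [0, 0, 0], "spin": 0},
    {"slide": [0, 0, 0], "spin": 0},
    {"slide": [0, 0, 0], "spin": 0},
  ],
  gripper=255,
)

```text
time_s: 14.3
tcp_pos: [0.6403, -0.0508, 0.0118]
ee_rot: [[-0.998, -0.004, -0.056], [-0.006, 1.0, 0.023], [0.055, 0.023, -0.998]]
wrist_force: [0.5, 0.8, 0.0]
gripper_width: 0.227
```

Emit:
servo_tool(
  deltas=[
    {"slide": [0.02, 0, -0.3], "spin": 0},
    {"slide": [0.02, 0, -0.4], "spin": 0},
    {"slide": [0.02, 0, -0.4], "spin": 0},
    {"slide": [0, 0, -0.2], "spin": 0},
    {"slide": [0, 0, 0], "spin": 0},
  ],
)

```text
time_s: 14.8
tcp_pos: [0.6411, -0.0515, 0.0478]
ee_rot: [[-0.999, -0.004, -0.054], [-0.005, 1.0, 0.023], [0.054, 0.023, -0.998]]
wrist_force: [0.4, -0.6, -0.5]
gripper_width: 0.225
```

```bash
python3 look.py i 230 100 330 230 160 130 280 270
```

```text
[ 0.6406 -0.0515  0.0468] [[-0.9984510319014249, -0.003908316276367965, -0.05550010773740926], [-0.005188856093551023, 0.9997232075555744, 0.02294741918461817], [0.05539505995502278, 0.02319985643658258, -0.9981949478903915]] 0.22832783243324994 [ 1.0964  0.7882 -0.7474] [  8.9107  34.4493  -5.1565  -2.2333 -53.3557 -97.2705]
```

View pics/i_scene.png

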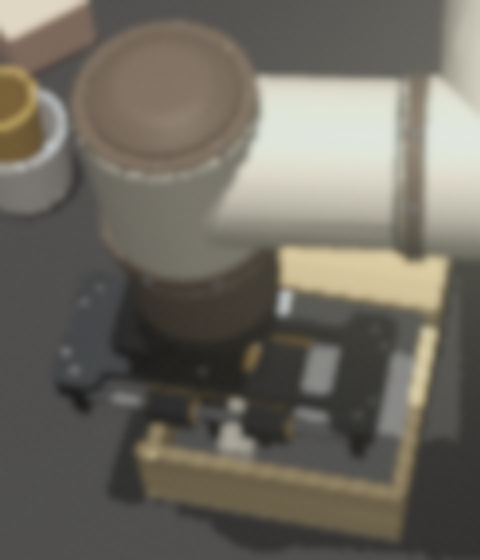

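Emit:
servo_tool(
  deltas=[
    {"slide": [0.02, 0, -0.25], "spin": 0},
    {"slide": [0.02, 0, -0.25], "spin": 0},
    {"slide": [0, 0, 0], "spin": 0},
  ],
)

```text
time_s: 15.2
tcp_pos: [0.6395, -0.0517, 0.0586]
ee_rot: [[-0.998, -0.003, -0.057], [-0.005, 1.0, 0.023], [0.057, 0.023, -0.998]]
wrist_force: [0.8, -0.2, -1.7]
gripper_width: 0.223
```

Emit:
servo_tool(
  deltas=[
    {"slide": [0.02, 0, -0.3], "spin": 0},
    {"slide": [0, 0, -0.3], "spin": 0},
  ],
)

```text
time_s: 15.4
tcp_pos: [0.6383, -0.0521, 0.0725]
ee_rot: [[-0.998, -0.003, -0.062], [-0.004, 1.0, 0.023], [0.062, 0.024, -0.998]]
wrist_force: [-0.5, 0.1, -2.9]
gripper_width: 0.227
```

Emit:
servo_tool(
  deltas=[
    {"slide": [0, 0, -0.25], "spin": 0},
    {"slide": [0, 0, -0.2], "spin": 0},
    {"slide": [0, 0, 0], "spin": 0},
  ],
)

```text
time_s: 15.7
tcp_pos: [0.6391, -0.0524, 0.0857]
ee_rot: [[-0.998, -0.003, -0.061], [-0.004, 1.0, 0.024], [0.061, 0.024, -0.998]]
wrist_force: [0.2, 0.6, -3.4]
gripper_width: 0.226
```

```bash
python3 look.py j 230 100 330 230 160 130 280 270
```

```text
[ 0.6391 -0.0524  0.0852] [[-0.9981193309171761, -0.00264578676030932, -0.06124378386307883], [-0.004091341758647595, 0.9997157014372323, 0.0234899387499495], [0.06116422297440297, 0.023696331198761657, -0.9978463918437828]] 0.22410019687880192 [ 0.5028  0.5624 -2.081 ] [  8.8117  32.0699  -3.1493  -2.2011 -58.0647 -97.4005]
```

View pics/j_scene.png

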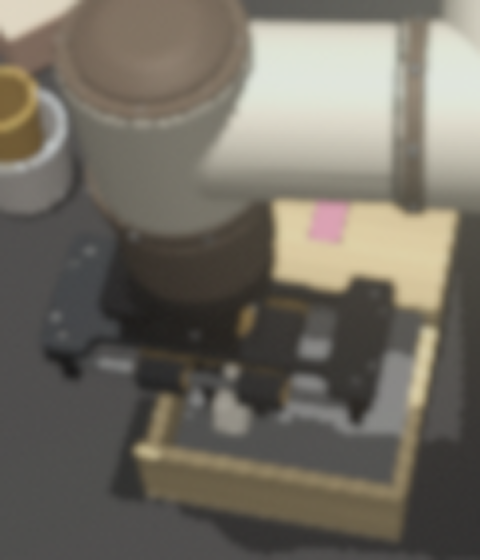

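View pics/j_top.png

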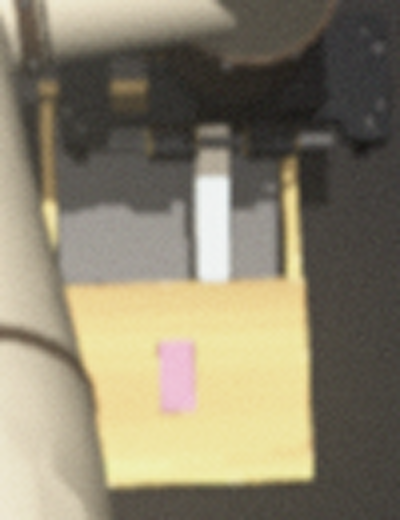

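```bash
python3 - <<'E'
from h import *
def proj(c,p):
    q=c["rotation"].T@(np.array(p)-c["eye"]);q=c["camera_matrix"]@q;return q[:2]/q[2]
d=pickle.load(open("cap_j.pkl","rb"))["scene"]
for th in (0,10,20):
    t=np.radians(th);g=np.array([.639,.0914]);ax=np.array([np.cos(t),np.sin(t)]);n=np.array([-ax[1],ax[0]])
    for s in(.01,-.01):
        e=g+ax*.0225+n*s; print(th,s,e,(proj(d,(e[0],-.052,e[1]))-[160,130])*4+1.5)
E
```

```text
0 0.01 [0.6615 0.1014] [228.7313696  416.10998323]
0 -0.01 [0.6615 0.0814] [231.09066419 431.19549852]
10 0.01 [0.65942169 0.10515516] [229.10149837 410.17491853]
10 -0.01 [0.66289466 0.08545901] [230.07685693 430.19994916]
20 0.01 [0.65672288 0.10849238] [229.76865471 403.63513105]
20 -0.01 [0.66356329 0.08969853] [229.31653933 428.00222751]
```

Emit:
servo_tool(
  deltas=[
    {"slide": [-0.3, 0, -0.12], "spin": 0},
    {"slide": [-0.5, 0, -0.18], "spin": 0},
    {"slide": [-0.5, 0, -0.18], "spin": 0},
    {"slide": [-0.5, 0, -0.18], "spin": 0},
  ],
)

```text
time_s: 16.2
tcp_pos: [0.6862, -0.0528, 0.1002]
ee_rot: [[-0.998, -0.003, -0.063], [-0.005, 1.0, 0.022], [0.063, 0.023, -0.998]]
wrist_force: [-0.4, -0.4, -0.3]
gripper_width: 0.227
```

```bash
python3 look.py k 230 100 330 230 160 130 280 270
```

```text
[ 0.6875 -0.0528  0.1004] [[-0.9981416223409598, -0.003484254762412456, -0.0608371738274174], [-0.0048562505738848185, 0.9997368756617164, 0.022418659025762133], [0.060743053766833456, 0.022672437250995953, -0.9978959074012577]] 0.22361284997982542 [-0.2852 -0.2734 -1.4462] [  8.1932  35.417    5.5564  -1.9774 -63.4235 -97.0185]
```

View pics/k_scene.png

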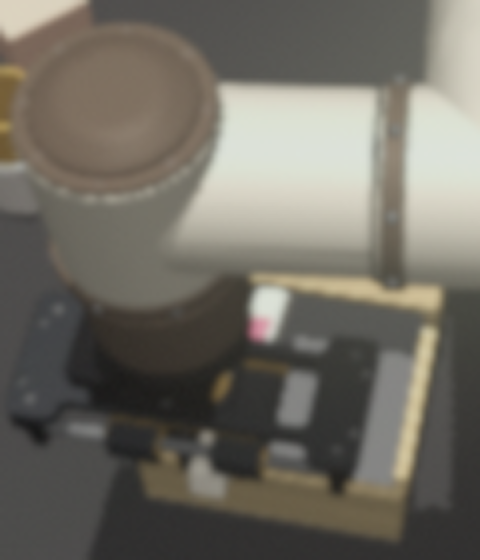

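View pics/k_top.png

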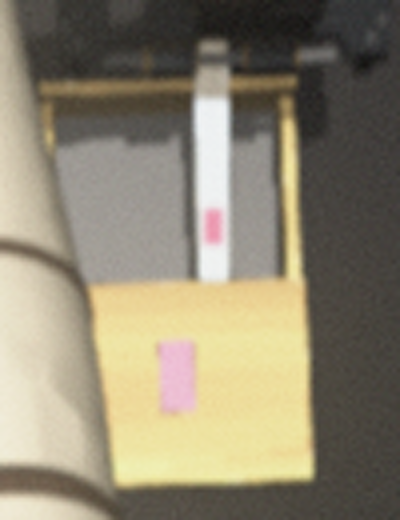

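Emit:
servo_tool(
  deltas=[
    {"slide": [-0.4, 0, -0.15], "spin": 0},
    {"slide": [-0.5, 0, -0.18], "spin": 0},
    {"slide": [-0.5, 0, -0.18], "spin": 0},
    {"slide": [-0.5, 0, -0.18], "spin": 0},
    {"slide": [-0.5, 0, -0.18], "spin": 0},
    {"slide": [-0.5, 0, -0.18], "spin": 0},
  ],
)

```text
time_s: 16.9
tcp_pos: [0.7597, -0.0531, 0.1219]
ee_rot: [[-0.998, -0.003, -0.069], [-0.005, 1.0, 0.022], [0.069, 0.023, -0.997]]
wrist_force: [0.5, -0.0, -1.7]
gripper_width: 0.231
```

```bash
python3 look.py l 230 60 330 200 130 120 290 270
```

```text
[ 0.7607 -0.0532  0.1217] [[-0.9977666942926413, -0.0030989581372363895, -0.06672346078253463], [-0.004591606970276872, 0.9997423621730064, 0.022228954590084626], [0.06663738369537994, 0.022485678446540067, -0.9975238610474606]] 0.22803060659791843 [-0.8275 -0.1605 -1.0568] [  7.3722  41.5812  20.6136  -1.8373 -72.6728 -96.5486]
```

View pics/l_scene.png

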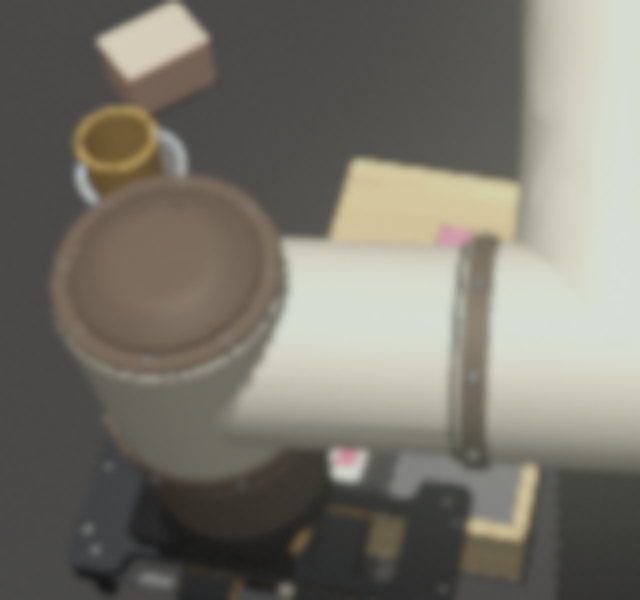

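View pics/l_top.png

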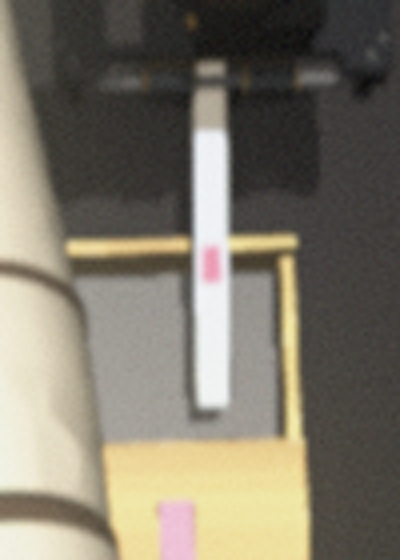

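Emit:
servo_tool(
  deltas=[
    {"slide": [0, 0, -0.3], "spin": 0},
    {"slide": [0, 0, -0.5], "spin": 0},
    {"slide": [0, 0, -0.6], "spin": 0},
    {"slide": [0, 0, -0.6], "spin": 0},
    {"slide": [0, 0, -0.6], "spin": 0},
    {"slide": [0, 0, -0.6], "spin": 0},
    {"slide": [0, 0, -0.6], "spin": 0},
    {"slide": [0, 0, -0.6], "spin": 0},
    {"slide": [0, 0, -0.4], "spin": 0},
    {"slide": [0, 0, -0.2], "spin": 0},
  ],
)

```text
time_s: 18.0
tcp_pos: [0.7636, -0.0565, 0.2601]
ee_rot: [[-0.998, -0.003, -0.068], [-0.005, 1.0, 0.022], [0.068, 0.022, -0.997]]
wrist_force: [0.1, -0.1, -0.8]
gripper_width: 0.225
```

Emit:
servo_tool(
  deltas=[
    {"slide": [0, 0, -0.4], "spin": 0},
    {"slide": [0, 0, -0.4], "spin": 0},
    {"slide": [0, 0, -0.4], "spin": 0},
    {"slide": [0, 0, -0.2], "spin": 0},
    {"slide": [0, 0, 0], "spin": 0},
    {"slide": [0, 0, 0], "spin": 0},
    {"slide": [0, 0, 0], "spin": 0},
  ],
)

```text
time_s: 18.7
tcp_pos: [0.7655, -0.0572, 0.2976]
ee_rot: [[-0.998, -0.003, -0.07], [-0.005, 1.0, 0.022], [0.069, 0.023, -0.997]]
wrist_force: [0.4, 0.3, -1.1]
gripper_width: 0.226
```

```bash
python3 look.py m 210 40 340 200 130 180 290 330
```

```text
[ 0.7655 -0.0571  0.2974] [[-0.9975422208661154, -0.0033080790838131563, -0.06998981498956679], [-0.004881515580436513, 0.9997389187204585, 0.022321854790456286], [0.06989769949817014, 0.02260864897386613, -0.997297929706284]] 0.2281676097242313 [ 0.3354  0.6331 -0.514 ] [  7.0239  38.463   39.1419  -1.7655 -94.5051 -96.8689]
```

View pics/m_scene.png

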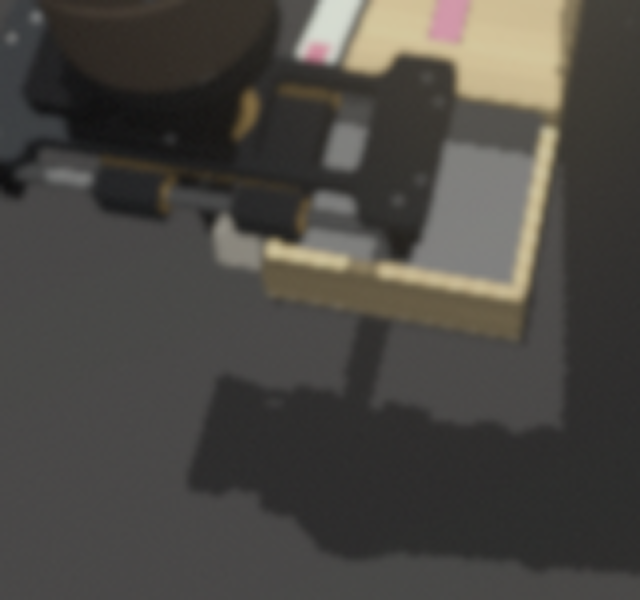

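View pics/m_top.png

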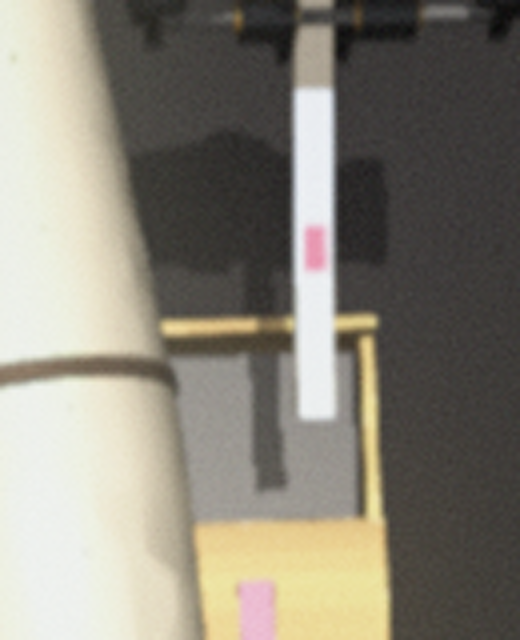

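```bash
python3 - <<'E'
from h import *
from scipy.optimize import minimize_scalar
d=pickle.load(open("cap_m.pkl","rb"))["top"]
def proj(c,p):
    q=c["rotation"].T@(np.array(p)-c["eye"]);q=c["camera_matrix"]@q;return q[:2]/q[2]
for th in(0,10,20,30):
    t=np.radians(th);e=np.array([.7655-.1985*np.cos(t),-.057,.3035-.1985*np.sin(t)]);e+=np.array([-np.sin(t),0,np.cos(t)])*.01
    print(th,e,(proj(d,e)-[210,40])*4+1.5)
from station import optics
import cv2
for n in("top","scene"): cv2.imwrite(f"pics/z_{n}.png",cv2.cvtColor(optics.capture(n)["frame"],cv2.COLOR_RGB2BGR))
E
```

```text
0 [ 0.567  -0.057   0.3135] [325.35191089 409.17242979]
10 [ 0.56827918 -0.057       0.27887891] [320.85176173 420.73037712]
20 [ 0.57555081 -0.057       0.24500593] [316.36616514 420.30700262]
30 [ 0.58859396 -0.057       0.21291025] [312.01326307 409.12995963]
```

View pics/z_scene.png

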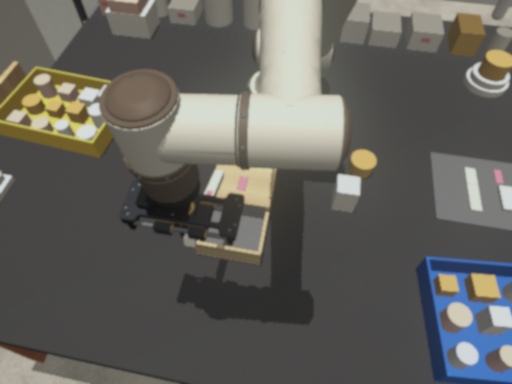

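View pics/z_top.png

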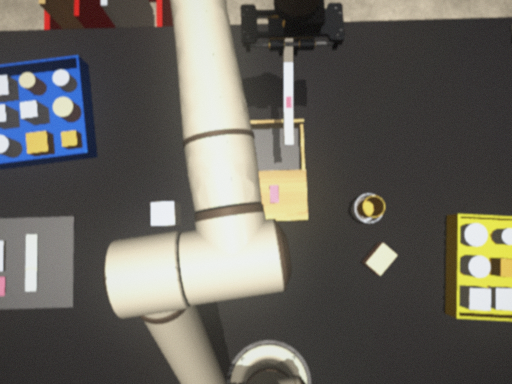

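```bash
python3 -c "
from station import sense,r
s=sense();print(s['tcp_pos'],abs(s['joint_velocities']).max(),s['gripper_width'])
print(r.finish_job())"
```

```text
[ 0.76551723 -0.05723285  0.29759682] 0.15267019284742298 0.2276359644569649
the job is handed in; nothing more can be done
None
```

I finished the job and handed it in at about 19 s of the 58 s allowed. `finish_job` reports no verdict, so what follows rests on my own checks.

**Cup:** I took it out of the bin first, lowered it into the tub until it touched the floor with about 24 N, and released it there. The last pictures show it seated and upright. Its rim measures 90–95 mm above the table where 95 mm is expected, and the two cameras differ by a few mm. It stands about 5 mm off the tub's centre, which is within the play.

**Batten:** I gripped it near its far end and lifted it against the hood's edge, so that it turned in the jaws to about 20°. I then drew it out over the far wall and raised it. At the end it was still and firmly held, with the jaws 20 mm apart and only about 1 N on the wrist. Its lowest point is at about 225 mm, roughly 15 cm above the top of the bin, and it touches nothing but the gripper.

**Other props:** The plinth, tin and pink box look unmoved in the last pictures. The highest force I read was the 24 N at the cup's touchdown.

**Disagreement:** The tool drifted about 4° from vertical during the moves. I allowed for this when placing the cup, and nothing else went wrong.

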